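# Restock the tea-tin rack of a coffee cart

### The job

Restock the tea-tin rack before the coffee cart is wheeled off: put its guard-rail lever in the lowest notch, then, sliding the tins already in the row apart (never lifting them out or tipping them over), stand every spare tin squarely in the row so that the heights step down from the tall end to the short end. Once all are in, put the lever in the top notch, and leave the mug, saucer and sugar jar where they are.

Things in the scene. Friction and masses are not known exactly. Their poses are not given: they have to be found in the camera images.
- row1: Closed rectangular metal tea tin with dark lid and paper label, 104 mm tall, 66 mm deep (its x) and 42 mm thick (its y), with a thick heavy foot (centre of mass in the lower third), 102 g give or take a third; standing in the rack from the start. All tins look alike but for height. Origin: centre of the underside, z up.
- spare1: Closed rectangular metal tea tin with dark lid and paper label, 96 mm tall, 66 mm deep (its x) and 42 mm thick (its y), with a thick heavy foot (centre of mass in the lower third), 98 g give or take a third; a spare, standing on the counter at the start; may be absent; by its height it belongs between row1 and row2. All tins look alike but for height. Origin: centre of the underside, z up.
- row2: Closed rectangular metal tea tin with dark lid and paper label, 88 mm tall, 66 mm deep (its x) and 42 mm thick (its y), with a thick heavy foot (centre of mass in the lower third), 95 g give or take a third; standing in the rack from the start. All tins look alike but for height. Origin: centre of the underside, z up.
- spare2: Closed rectangular metal tea tin with dark lid and paper label, 80 mm tall, 66 mm deep (its x) and 42 mm thick (its y), with a thick heavy foot (centre of mass in the lower third), 92 g give or take a third; a spare, standing on the counter at the start; may be absent; by its height it belongs between row2 and row3. All tins look alike but for height. Origin: centre of the underside, z up.
- row3: Closed rectangular metal tea tin with dark lid and paper label, 72 mm tall, 66 mm deep (its x) and 42 mm thick (its y), with a thick heavy foot (centre of mass in the lower third), 89 g give or take a third; standing in the rack from the start. All tins look alike but for height. Origin: centre of the underside, z up.
- spare3: Closed rectangular metal tea tin with dark lid and paper label, 64 mm tall, 66 mm deep (its x) and 42 mm thick (its y), with a thick heavy foot (centre of mass in the lower third), 86 g give or take a third; a spare, standing on the counter at the start; may be absent; by its height it belongs between row3 and row4. All tins look alike but for height. Origin: centre of the underside, z up.
- row4: Closed rectangular metal tea tin with dark lid and paper label, 56 mm tall, 66 mm deep (its x) and 42 mm thick (its y), with a thick heavy foot (centre of mass in the lower third), 82 g give or take a third; standing in the rack from the start. All tins look alike but for height. Origin: centre of the underside, z up.
- rack: Fixed low wooden rack; tins stand in a row along its y, their x along its x, tallest at the -y end, shortest at +y (lever end). Tray inside: x -35 to +35 mm, y -157 to +157 mm, floor 6 mm above the origin. Front and back lips (4 mm thick) rise to 20 mm, end cheeks (6 mm thick; x -60 to +39 mm) to 62 mm. Origin: centre of its underside, on the counter; -x is its front, towards the robot.
- rail (a joint): Angle of the wire guard rail and its lever (one piece) about an axis along the rack's y: 0 = lever level to the front (-x), 1.57 = upright; range 0-1.75. Notches (gaps in the brass quadrant) at 0.30 lowest, 0.85 middle, 1.45 top. Stiff hinge (0.22 N m), stays where left, no click. The rail, 6 mm wire 28 mm from the axis, runs along the row's front; raised, it is in the fingers' way.
- rail_grip (a point): Middle of the lever's black hand grip: a 16 mm thick, 52 mm long round bar along the rack's y, 90 mm from the hinge axis, just outside the +y end of the rack. It turns with the lever.
- rack_pivot (a point): Fixed point on the guard rail's hinge axis, level (along y) with the middle of the lever's grip: 48 mm in front of (-x), 201 mm to +y of and 30 mm above the rack's origin.
- mug: Bystander: white mug, 80 mm across, 85 mm high. Origin: centre of the underside.
- saucer: Bystander: white saucer, 144 mm across, 16 mm high. Origin: centre of the underside.
- sugar: Bystander: sugar jar, 70 mm across, 100 mm high. Origin: centre of the underside.

How it is judged:
On the way, in this order (a step that is already met when the one before it is completed fails the run):
1. the lever is put in the lowest notch (value of joint rail between 0.2 and 0.4 rad), for 0.2 s.
2. with the lever still in the lowest notch, every spare tin present stands in its place in the row (all of step 1 and x of row1 in the frame of rack between -0.009 and 0.009 m and y of row1 in the frame of rack between -0.14 and 0.14 m and z of row1 in the frame of rack between 0 and 0.01 m and angle between each of row1, spare1, row2, spare2, row3, spare3, row4's own z axis and vertical below 0.08 rad and angle between the y axis of each of row1, spare1, row2, spare2, row3, spare3, row4 and the y axis of rack, either way round below 0.12 rad and x of spare1 in the frame of rack between -0.009 and 0.009 m and y of spare1 in the frame of rack between -0.14 and 0.14 m and z of spare1 in the frame of rack between 0 and 0.01 m and x of row2 in the frame of rack between -0.009 and 0.009 m and y of row2 in the frame of rack between -0.14 and 0.14 m and z of row2 in the frame of rack between 0 and 0.01 m and x of spare2 in the frame of rack between -0.009 and 0.009 m and y of spare2 in the frame of rack between -0.14 and 0.14 m and z of spare2 in the frame of rack between 0 and 0.01 m and x of row3 in the frame of rack between -0.009 and 0.009 m and y of row3 in the frame of rack between -0.14 and 0.14 m and z of row3 in the frame of rack between 0 and 0.01 m and x of spare3 in the frame of rack between -0.009 and 0.009 m and y of spare3 in the frame of rack between -0.14 and 0.14 m and z of spare3 in the frame of rack between 0 and 0.01 m and x of row4 in the frame of rack between -0.009 and 0.009 m and y of row4 in the frame of rack between -0.14 and 0.14 m and z of row4 in the frame of rack between 0 and 0.01 m and y of each of spare1, row2 in the frame of row1 above 0.036 m and y of spare1 in the frame of row2 below -0.036 m and y of each of spare2, row3 in the frame of row2 above 0.036 m and y of spare2 in the frame of row3 below -0.036 m and y of each of spare3, row4 in the frame of row3 above 0.036 m and y of spare3 in the frame of row4 below -0.036 m), for 0.2 s.
3. the lever is put in the top notch (value of joint rail between 1.35 and 1.55 rad), for 0.2 s.
At the end, for the whole second after the job is handed in: All tins present stand at rest on the tray floor (4 mm), upright (0.08 rad), square to the rack (0.12 rad), centred between the lips (9 mm), heights falling from the -y end to the +y end; lever within 0.10 rad of the top notch at 1.45 (lowest notch: 0.30, also within 0.10) (all of step 3 and x of row1 in the frame of rack between -0.009 and 0.009 m and y of row1 in the frame of rack between -0.14 and 0.14 m and z of row1 in the frame of rack between 0 and 0.01 m and angle between each of row1, spare1, row2, spare2, row3, spare3, row4's own z axis and vertical below 0.08 rad and angle between the y axis of each of row1, spare1, row2, spare2, row3, spare3, row4 and the y axis of rack, either way round below 0.12 rad and x of spare1 in the frame of rack between -0.009 and 0.009 m and y of spare1 in the frame of rack between -0.14 and 0.14 m and z of spare1 in the frame of rack between 0 and 0.01 m and x of row2 in the frame of rack between -0.009 and 0.009 m and y of row2 in the frame of rack between -0.14 and 0.14 m and z of row2 in the frame of rack between 0 and 0.01 m and x of spare2 in the frame of rack between -0.009 and 0.009 m and y of spare2 in the frame of rack between -0.14 and 0.14 m and z of spare2 in the frame of rack between 0 and 0.01 m and x of row3 in the frame of rack between -0.009 and 0.009 m and y of row3 in the frame of rack between -0.14 and 0.14 m and z of row3 in the frame of rack between 0 and 0.01 m and x of spare3 in the frame of rack between -0.009 and 0.009 m and y of spare3 in the frame of rack between -0.14 and 0.14 m and z of spare3 in the frame of rack between 0 and 0.01 m and x of row4 in the frame of rack between -0.009 and 0.009 m and y of row4 in the frame of rack between -0.14 and 0.14 m and z of row4 in the frame of rack between 0 and 0.01 m and y of each of spare1, row2 in the frame of row1 above 0.036 m and y of spare1 in the frame of row2 below -0.036 m and y of each of spare2, row3 in the frame of row2 above 0.036 m and y of spare2 in the frame of row3 below -0.036 m and y of each of spare3, row4 in the frame of row3 above 0.036 m and y of spare3 in the frame of row4 below -0.036 m and linear speed of each of row1, spare1, row2, spare2, row3, spare3, row4 below 0.02 m/s); the robot touches nothing.
It fails at once if the mug is moved more than 30 mm (distance of mug from where it was at the start of the episode above 0.03 m).
It fails at once if the saucer is moved more than 30 mm (distance of saucer from where it was at the start of the episode above 0.03 m).
It fails at once if the sugar jar is moved more than 30 mm (distance of sugar from where it was at the start of the episode above 0.03 m).
It fails at once if a tin that stood in the rack is lifted out (more than 30 mm off the tray floor) or tipped over (z of any of row1, row2, row3, row4 in the frame of rack above 0.036 m or angle between any of row1, row2, row3, row4's own z axis and vertical above 0.8 rad).
Of spare1, spare2, spare3 only 2 to 3 are there at a start; the rules pass over those that are not, and their reading is None.
At some moment in a run one of spare1, spare2, spare3 may be knocked a few centimetres aside while the robot is not near it.
It also fails if it takes over 210 s, if anything falls off the work surface, if the arm or the gripper's body presses on something with over 40 N, if the wrist force passes 120 N, or if a joint passes its speed limit or range.

### The arm

A 7-joint arm with a two-finger parallel gripper is mounted at the origin on the work surface. World frame = base frame: x ahead of the robot, y to its left, z up, the work surface at z = 0. Lengths are in m, angles in rad, forces in N, time in s.
With the tool pointing down it reaches from about 0.425 to 1.025 m from the base axis. Payload 3.6 kg.
Tool frame: the origin (TCP) lies midway between the tips of the shut fingers; the grasp point (between the pads) lies 19 mm behind it; z points along the fingers, y is the line along which they close (so a half turn about z gives the same grasp; the last joint's range is limited). The gripper opens to 85 mm and grips with 20 to 120 N. Pads are 22 mm wide; open, the fingers measure 114 mm over their backs; the gripper's body (76 mm by 85 mm) begins 54 mm behind the grasp point. The pads swing forward as they close: fully open they stand 13 mm farther back than shut.
Start: joints at [1.111, 0.591, 0.048, 1.609, -0.033, 0.943, -0.034], TCP at [0.26, -0.677, 0.231] pointing down, gripper open.
Joint ranges: [-2.69, 2.69], [-0.47, 2.24], [-1.27, 1.36], [0.19, 2.51], [-1.53, 4.68], [0.08, 2.07], [-3.09, 3.09]. Speed limits (rad/s): [2.57, 2.57, 3.14, 3.14, 3.14, 3.14, 3.14].

### API

Orientations are given as a unit quaternion [w, x, y, z].
In Python, from plant import r gives the robot as it stands. Calls block until the motion is done:
- r.reach(position, orientation): joint-space move of the TCP to a pose.
- r.move_l(position, frame=None, v=0.15, f_stop=None): straight line of the TCP; frame=None keeps the orientation; v is the mean speed in m/s. With f_stop (N) it stops when the force on the tool has changed by that much, and returns True; else False.
- r.movej(angles): joint-space move.
- r.set_gripper(opening, effort=None): finger opening in m; effort is the grip in N (None keeps the last); returns when the fingers have stopped.
- r.sleep(seconds).
- r.inverse_kinematics(position, orientation): joint angles nearest the present ones, or None.
- r.get_image(name): name is "side" or "top"; returns a dict with "pixels" (384x512x3 uint8, red, green, blue), "mtx" (3x3 intrinsics, pixels), "camera_from_world" (4x4, takes a point from world to camera coordinates). Camera axes: x right, y down, z forward; pixel columns grow to the right and rows downward; lengths in m; the calibration is good to about 2 mm. A picture is of the moment at which its call begins. There is no depth.
A pose or a line that the arm cannot do raises r.IKError and nothing moves.
- r.job_done(): hands the job in; it is judged then, once.
Trained networks look in the newest picture that a camera, given by its name, has taken for a name from the list of things; names that differ only in an ending like _2 or _b are one class to them, and where a whole thing is asked for, a point or a joint stands for the part that bears it (a point fixed in the world has none). Each returns a list of dicts, best first, with "p" (0 to 1); they miss things now and then, are a little off and sometimes report something else, mostly with a low value. They report only what shows in the picture. A call takes as long as a camera call.
- r.boxes_of(camera, query): "extent" ([left, top, width, height] in pixels, round what is visible of it).
- r.silhouettes(camera, query): "region" (384x512 bool, what is visible of it) and "extent" ([left, top, width, height] in pixels, round what is visible of it).
- r.pinpoint(camera, query): "at" ([column, row] in pixels: a listed point, or the origin of a listed thing).
Readings, each from a call of its own:
- r.get_time(): time.
- r.get_joint_pos(): joint angles.
- r.get_joint_vel(): joint speeds.
- r.get_joint_efforts(): joint torques, N m.
- r.get_tcp_pos(): TCP position.
- r.get_tcp_rot(): TCP orientation.
- r.get_ft_force(): force on the tool from outside, world axes, zero at the start.
- r.get_wrist_torque(): the same for the moment, N m.
- r.get_grip_width(): finger opening in m.
- r.get_grip_force(): force on a finger pad.
Only numpy, scipy, OpenCV 4.12 (cv2) and the standard library are available. Lean on these libraries where they do the work, as an engineer would, in place of code of your own. Each camera call takes 0.05 s, during which the arm holds its last target. There are 200 camera calls.

## Working session

There is one attempt and no reset: what is moved stays moved. The work goes in short steps, each a Python script; the robot and the scene stay as the last script left them, time stands still between calls to the robot, and variables do not carry over. Pictures are saved under pics/ and viewed, at most 14 in all, crops included, and the job is handed in when it is done.

```bash
ls; mkdir -p pics; python3 - <<'E'
from plant import r
import cv2,numpy as np
for c in ("side","top"):
    d=r.get_image(c); cv2.imwrite(f"pics/{c}0.png",cv2.resize(d["pixels"][:,:,::-1],(800,600)))
    print(c,np.round(d["mtx"],1).tolist(),np.round(d["camera_from_world"],3).tolist())
    for q in ["row1","row2","row3","row4","spare1","spare2","spare3","rack","rail_grip","rack_pivot","mug","saucer","sugar"]:
        print(q,[(np.round(x["at"],1).tolist(),round(x["p"],2)) for x in r.pinpoint(c,q)][:8])
    print([(np.round(x["extent"]).tolist(),round(x["p"],2)) for x in r.boxes_of(c,"row1")])
print(r.get_time(),r.get_tcp_rot())
E
```

```text
pics
side [[363.3, 0.0, 258.2], [0.0, 363.3, 187.2], [0.0, 0.0, 1.0]] [[-0.687, -0.727, 0.021, 0.407], [-0.405, 0.358, -0.841, 0.278], [0.604, -0.586, -0.54, 0.782], [0.0, 0.0, 0.0, 1.0]]
row1 [([263.8, 195.6], 0.71), ([246.9, 204.3], 0.65), ([236.8, 205.8], 0.65), ([221.6, 218.1], 0.58)]
row2 [([263.8, 195.6], 0.71), ([246.9, 204.3], 0.65), ([236.8, 205.8], 0.65), ([221.6, 218.1], 0.58)]
row3 [([263.8, 195.6], 0.71), ([246.9, 204.3], 0.65), ([236.8, 205.8], 0.65), ([221.6, 218.1], 0.58)]
row4 [([263.8, 195.6], 0.71), ([246.9, 204.3], 0.65), ([236.8, 205.8], 0.65), ([221.6, 218.1], 0.58)]
spare1 [([358.3, 165.6], 0.96), ([339.6, 189.7], 0.91), ([317.9, 167.0], 0.88)]
spare2 [([358.3, 165.6], 0.96), ([339.6, 189.7], 0.91), ([317.9, 167.0], 0.88)]
spare3 [([358.3, 165.6], 0.96), ([339.6, 189.7], 0.91), ([317.9, 167.0], 0.88)]
rack [([241.0, 212.0], 0.66)]
rail_grip [([193.2, 204.2], 0.69)]
rack_pivot [([192.2, 233.8], 0.83)]
mug [([138.0, 277.8], 0.84), ([241.5, 174.2], 0.49), ([179.8, 299.4], 0.41)]
saucer [([237.6, 175.7], 0.59)]
sugar [([180.2, 297.9], 0.65)]
[([211.0, 195.0, 20.0, 
[... 822 characters left out ...]
6.1], 0.96), ([352.8, 201.7], 0.92), ([386.4, 223.0], 0.86)]
spare2 [([327.0, 236.1], 0.96), ([352.8, 201.7], 0.92), ([386.4, 223.0], 0.86)]
spare3 [([327.0, 236.1], 0.96), ([352.8, 201.7], 0.92), ([386.4, 223.0], 0.86)]
rack [([230.8, 195.4], 0.72)]
rail_grip [([107.6, 214.7], 0.64), ([155.3, 205.7], 0.63)]
rack_pivot [([159.9, 202.4], 0.96)]
mug [([104.8, 210.7], 0.65)]
saucer [([265.5, 143.6], 0.91), ([105.2, 214.6], 0.32)]
sugar [([115.9, 244.0], 0.76), ([326.5, 236.5], 0.39)]
[([228.0, 178.0, 20.0, 25.0], 0.74), ([250.0, 183.0, 20.0, 26.0], 0.62), ([212.0, 181.0, 18.0, 25.0], 0.55), ([188.0, 179.0, 23.0, 26.0], 0.55)]
1.5 [-2.39545520e-06  9.83218735e-01  1.82430585e-01 -2.48610781e-05]
```

View pics/side0.png

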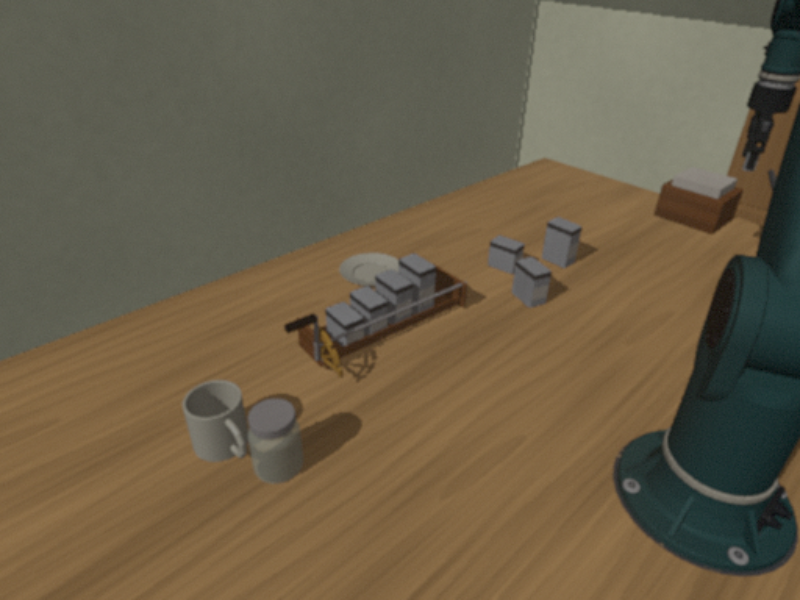

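View pics/top0.png

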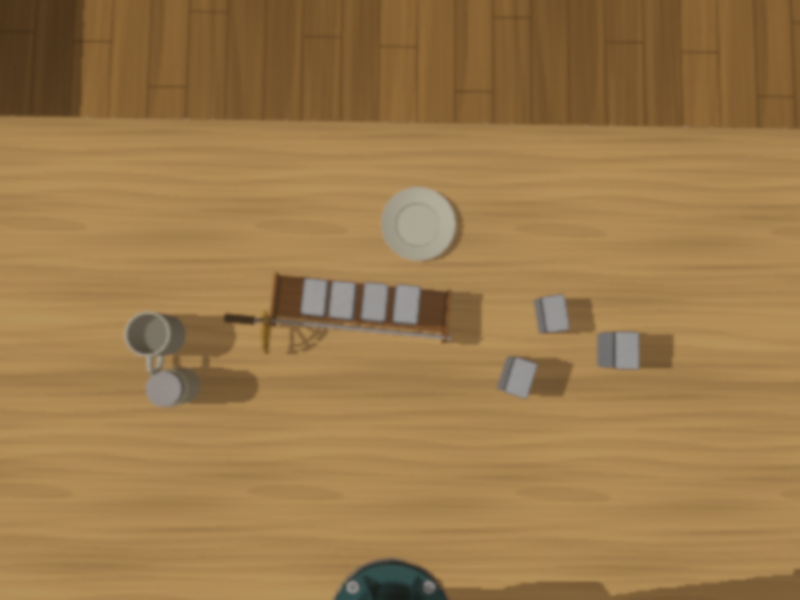

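The side view shows the rail and lever raised, with the grip at about (300,323). The four row tins stand in the rack with the tallest at the right. All three spares are present, at (560,242), (505,255) and (530,282). In the top view the rack is centred at about (361,305). Next I'll fit poses.

```bash
cat > h.py <<'E'
from plant import r
import cv2,numpy as np
from scipy.optimize import least_squares,minimize
from scipy.spatial.transform import Rotation as R
H={"row1":.104,"spare1":.096,"row2":.088,"spare2":.08,"row3":.072,"spare3":.064,"row4":.056}
def proj(d,P):
    P=np.atleast_2d(P); T=np.array(d["camera_from_world"]); q=(P@T[:3,:3].T+T[:3,3])@np.array(d["mtx"]).T
    return q[:,:2]/q[:,2:]
def tri(ds,uv,z=None):
    f=lambda p:np.ravel([proj(d,np.r_[p[:2],p[2] if z is None else z])[0]-u for d,u in zip(ds,uv)])
    s=least_squares(f,[.6,0,.05] if z is None else [.6,0]); return s.x,np.abs(s.fun).max()
def pin(c,q,n=None): return [np.array(x["at"]) for x in r.pinpoint(c,q) if x["p"]>.4][:n]
def box(x,y,yaw,h,z=0,dx=.066,dy=.042):
    c=np.array([[i*dx/2,j*dy/2,k] for i in(-1,1) for j in(-1,1) for k in(0,h)])
    c[:,:2]=c[:,:2]@np.array([[np.cos(yaw),np.sin(yaw)],[-np.sin(yaw),np.cos(yaw)]]); return c+[x,y,z]
S=4
def mask(d,pts):
    m=np.zeros((384*S,512*S),np.uint8); u=(proj(d,pts)+.5)*S
    cv2.fillConvexPoly(m,cv2.convexHull(u.round().astype(np.int32)),1); return m
def up(m): return cv2.resize(m.astype(np.uint8),(512*S,384*S),interpolation=cv2.INTER_LINEAR)
def fitbox(ds,regs,x,y,h,z=0,yaws=np.arange(-1.5,1.6,.3)):
    M=[up(g) for g in regs]
    def cost(p):
        c=0
        for d,m in zip(ds,M):
            a=mask(d,box(p[0],p[1],p[2],h,z)); c+=1-(a&m).sum()/max(1,(a|m).sum())
        return c/len(M)
    y0=min(yaws,key=lambda a:cost([x,y,a]))
    s=minimize(cost,[x,y,y0],method="Nelder-Mead",options=dict(initial_simplex=np.array([x,y,y0])+np.vstack([np.zeros(3),np.diag([.008,.008,.2])]),xatol=1e-4,fatol=1e-4))
    return s.x,s.fun
def spares():
    ds={c:r.get_image(c) for c in("top","side")}
    sil={c:[s["region"] for s in r.silhouettes(c,"spare1") if s["p"]>.4] for c in ds}
    out=[]
    for a in pin("top","spare1"):
        (x,y),_=tri([ds["top"]],[a],0)
        def near(c):
            u=proj(ds[c],[x,y,.035])[0]
            g=[(np.hypot(*(np.argwhere(m).mean(0)[::-1]-u)),i) for i,m in enumerate(sil[c])]
            return sil[c][min(g)[1]] if g and min(g)[0]<18 else None
        rg=[(ds[c],near(c)) for c in ds]; rg=[t for t in rg if t[1] is not None]
        if not rg: out.append((x,y,None)); continue
        res=[(n,)+fitbox([t[0] for t in rg],[t[1] for t in rg],x,y,H[n]) for n in("spare1","spare2","spare3")]
        res.sort(key=lambda t:t[2]); out.append((np.round([x,y],4),len(rg),[(t[0],np.round(t[1],4).tolist(),round(t[2],3)) for t in res]))
    return out
E
python3 - <<'E'
from h import *
O=[];P=[]
for i in range(4):
    ds=[r.get_image(c) for c in("top","side")]
    o=[pin(c,"rack",1) for c in("top","side")]; p=[pin(c,"rack_pivot",1) for c in("top","side")]; 
    O.append(o);P.append(p)
def f(q):
    x,y,a=q; c,s=np.cos(a),np.sin(a); piv=[x-.048*c-.201*s,y-.048*s+.201*c,.03]; e=[]
    for o,p in zip(O,P):
        for k in(0,1):
            if o[k]: e.append(proj(ds[k],[x,y,0])[0]-o[k][0])
            if p[k]: e.append(proj(ds[k],piv)[0]-p[k][0])
    return np.ravel(e)
s=least_squares(f,[.6,.05,0],loss="soft_l1"); print("rack",s.x,np.round(f(s.x)[:16],1))
x,y,a=s.x;np.save("rack.npy",s.x)
g=[pin("top","rail_grip"),pin("side","rail_grip")]
for t in g[0]: print("grip",tri(ds,[t,g[1][0]]),t)
Rt=np.array([[np.cos(a),-np.sin(a)],[np.sin(a),np.cos(a)]])
for t in pin("top","row1"):
    w,_=tri([ds[0]],[t],.006); print("row",w,Rt.T@(w-[x,y]))
for q,z in(("mug",0),("saucer",0),("sugar",0)): print(q,[tri([ds[0]],[u],z)[0].round(3) for u in pin("top",q)])
for t in spares(): print(t)
d=ds[0]; im=cv2.resize(d["pixels"][140:240,120:320,::-1],(800,400),interpolation=cv2.INTER_CUBIC)
for z,dx,dy in((.02,.078,.326),(.02,.07,.314)):
    u=(proj(d,box(x,y,a,z,0,dx,dy))[1::2]-[119.5,139.5])*4
    for i,j in((0,1),(1,3),(3,2),(2,0)): cv2.line(im,tuple(map(int,u[i])),tuple(map(int,u[j])),(0,255,0),1)
cv2.imwrite("pics/fit.png",im)
E
```

```text
rack [ 0.58794873  0.06033237 -0.11071945] [ 1.9 -1.6 -0.9  0.8  0.5 -1.1  0.6  0.4  0.4  0.5 -2.1  2.2  1.7 -1.2
 -3.5 -0.2]
grip (array([0.55227001, 0.26277682, 0.12695096]), np.float64(2.0354989134692687)) [154.8 206. ]
row [ 0.58814648 -0.02535628] [ 0.00966457 -0.08514212]
row [0.58565581 0.03487437] [ 0.00053406 -0.02555547]
row [0.59287017 0.08677767] [0.00196927 0.02682715]
row [0.60233955 0.15126631] [0.00425511 0.09196723]
mug [array([0.531, 0.436])]
saucer [array([ 0.744, -0.042])]
sugar [array([0.431, 0.401])]
(array([ 0.5717, -0.2966]), 2, [('spare3', [0.5745, -0.2957, 0.2364], np.float64(0.173)), ('spare2', [0.5749, -0.2949, 0.3694], np.float64(0.273)), ('spare1', [0.5738, -0.2939, 0.3801], np.float64(0.353))])
(array([ 0.5115, -0.4174]), 2, [('spare1', [0.5088, -0.4124, -0.0089], np.float64(0.096)), ('spare2', [0.5083, -0.4176, -0.0275], np.float64(0.146)), ('spare3', [0.5096, -0.4219, 0.1826], np.float64(0.246))])
(array([ 0.4563, -0.2264]), 2, [('spare2', [0.4564, -0.2278, -0.3418], np.float64(0.107)), ('spare3', [0.4569, -0.2305, -0.3159], np.float64(0.143)), ('spare1', [0.4559, -0.226, -0.418], np.float64(0.175))])
```

View pics/fit.png

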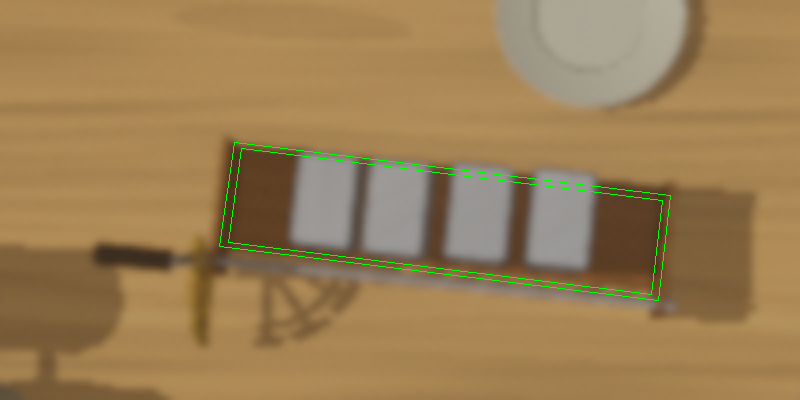

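The overlay shows the rack outline slightly over-rotated: the cheek corners are at (229,138), (672,185) and (657,318). I'll refine the fit using those corners.

```bash
python3 - <<'E'
from h import *
ds=[r.get_image(c) for c in("top","side")]
q0=np.load("rack.npy")
def W(q,p):
    x,y,a=q;c,s=np.cos(a),np.sin(a);return np.array([x+c*p[0]-s*p[1],y+s*p[0]+c*p[1],p[2]])
C=[((.039,.163,.062),(229,138)),((.039,-.163,.062),(672,185)),((-.060,-.163,.062),(655,317))]
piv=np.mean([pin("top","rack_pivot",1)[0]],0); org=pin("top","rack",1); so=pin("side","rack",1); sp=pin("side","rack_pivot",1)
def f(q):
    e=[proj(ds[0],W(q,p))[0]-(np.array(u)/4+[119.5,139.5]) for p,u in C]
    e+=[.5*(proj(ds[0],W(q,(-.048,.201,.03)))[0]-piv)]
    for o in so: e.append(.5*(proj(ds[1],W(q,(0,0,0)))[0]-o))
    for o in sp: e.append(.5*(proj(ds[1],W(q,(-.048,.201,.03)))[0]-o))
    return np.ravel(e)
s=least_squares(f,q0,loss="soft_l1"); q=s.x; print(q,np.round(f(q),1)); np.save("rack.npy",q)
ims=[]
for d,(u0,v0) in zip(ds,((150,150),(170,145))):
    im=cv2.resize(d["pixels"][v0:v0+100,u0:u0+160,::-1],(800,500),interpolation=cv2.INTER_CUBIC)
    def seg(a,b):
        u=(proj(d,[W(q,a),W(q,b)])-[u0-.5,v0-.5])*5; cv2.line(im,tuple(map(int,u[0])),tuple(map(int,u[1])),(0,255,0),1)
    for y in(-.163,.163):
        seg((-.06,y,.062),(.039,y,.062))
    for x in(-.039,.039): seg((x,-.157,.02),(x,.157,.02))
    seg((-.039,-.163,0),(-.039,.163,0)); seg((-.048,.15,.03),(-.048,.201,.03))
    ims.append(im)
o=np.vstack(ims); cv2.imwrite("pics/fit2.png",cv2.resize(o,(480,600)) if 0 else cv2.resize(np.hstack(ims),(800,250)))
cv2.imwrite("pics/fit2.png",cv2.resize(o,(600,600*1000//800*800//1000)) if 0 else cv2.resize(o,(480,600)))
for i in range(2):
    if i: ds[0]=r.get_image("top")
    sl=r.silhouettes("top","row1")
    for g in sl:
        if g["p"]<.35: continue
        m=g["region"];v,u=np.argwhere(m).mean(0)
        best=[]
        w,_=tri([ds[0]],[(u,v)],.07)
        print(np.round([u,v]),round(g["p"],2),"top@z70",np.round(np.array([[np.cos(q[2]),np.sin(q[2])],[-np.sin(q[2]),np.cos(q[2])]])@(w-q[:2]),4),m.sum())
E
```

```text
[ 0.59026255  0.06129263 -0.09154209] [-2.  -0.4  0.8 -0.5  1.7  1.1 -1.3  0.1  0.2 -0.9 -0.5  1.3]
[239. 193.] 0.94 top@z70 [ 0.0018 -0.0253] 399
[201. 190.] 0.9 top@z70 [-0.001   0.0819] 366
[219. 192.] 0.78 top@z70 [-0.0012  0.0316] 390
[260. 194.] 0.72 top@z70 [ 0.0041 -0.0836] 407
[259. 195.] 0.94 top@z70 [ 0.0019 -0.0832] 397
[239. 193.] 0.73 top@z70 [ 0.0007 -0.0254] 376
[219. 192.] 0.67 top@z70 [-0.001   0.0323] 406
[201. 190.] 0.67 top@z70 [-0.0011  0.0817] 399
```

View pics/fit2.png

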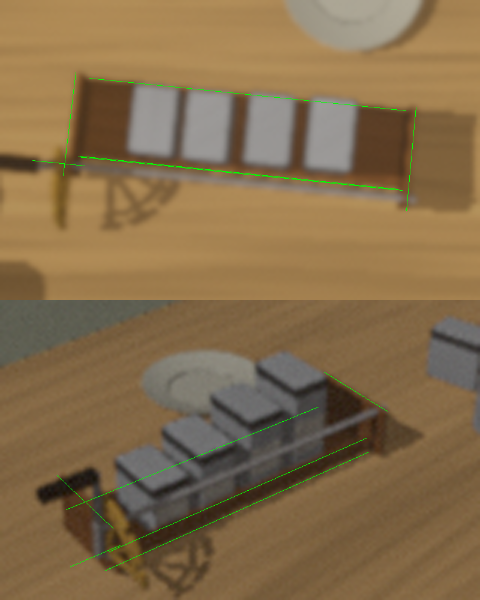

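```bash
cat >> h.py <<'E'
q=np.load("rack.npy")
def W(p,q=q):
    x,y,a=q;c,s=np.cos(a),np.sin(a);return np.array([x+c*p[0]-s*p[1],y+s*p[0]+c*p[1],p[2]])
def inv(w,q=q):
    c,s=np.cos(q[2]),np.sin(q[2]);dx,dy=w[0]-q[0],w[1]-q[1];return np.array([c*dx+s*dy,-s*dx+c*dy,w[2]])
def ori(yaw,pos=None):
    "tool down, fingers closing along the direction yaw; of the two half turns the one nearer the present joints"
    Q=[]
    for a in(yaw,yaw+np.pi):
        c,s=np.cos(a),np.sin(a); k=R.from_matrix(np.array([[-s,c,0],[c,s,0],[0,0,-1]]).T).as_quat(); k=k[[3,0,1,2]]
        j=r.inverse_kinematics(list(pos),list(k)) if pos is not None else None
        Q.append((9e9 if j is None else np.abs(np.array(j)-r.get_joint_pos()).max()+2*(abs(j[6])>2.6),k))
    return list(min(Q,key=lambda t:t[0])[1])
def F(): return np.round(r.get_ft_force(),1)
def lever(t,rad=.09): return W((-.048-rad*np.cos(t),.201,.03+rad*np.sin(t)))
E
python3 - <<'E'
from h import *
g=lever(1.42); print(g)
p=g+[0,0,.13]; o=ori(q[2],p); r.reach(list(p),o)
print("hover",r.get_time(),F())
r.move_l(list(g-[0,0,.017]),v=.1,f_stop=8); print(r.get_tcp_pos(),F())
r.set_gripper(0.0,20); print(r.get_grip_width(),F(),r.get_tcp_pos())
d=r.get_image("side"); cv2.imwrite("pics/lev1.png",cv2.resize(d["pixels"][120:280,120:320,::-1],(600,480),interpolation=cv2.INTER_CUBIC))
E
```

```text
[0.54737412 0.26707487 0.11897866]
hover 7.1417 [ 0.3  0.2 -1. ]
[0.5478092  0.26736585 0.10266094] [ 0.1 -0.3  0.6]
0.014999503011812809 [ 2.2 -0.5  3.1] [0.54872704 0.26707398 0.10250399]
```

View pics/lev1.png

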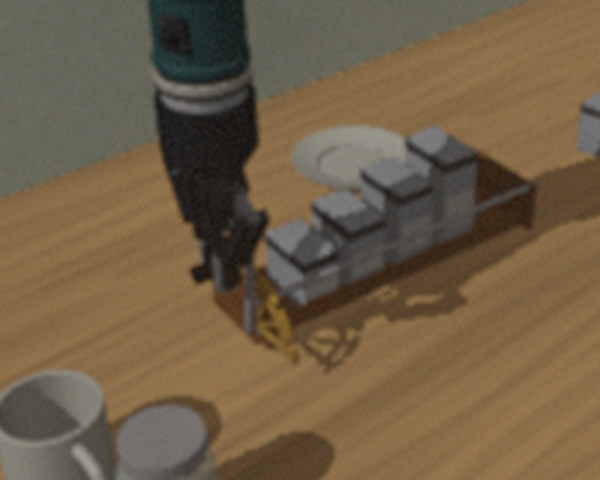

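The gripper holds the lever grip at about (225,275), with the fingers closed on the bar at 15 mm. I'll turn it down along the arc.

```bash
python3 - <<'E'
from h import *
off=r.get_tcp_pos()-lever(1.42)
for t in np.linspace(1.42,.30,13)[1:]:
    r.move_l(list(lever(t)+off),v=.12); f=F(); print(round(t,2),f,r.get_tcp_pos()-lever(t)-off)
    if np.linalg.norm(f)>35: print("HIGH"); break
print(r.get_grip_width(),r.get_time())
E
```

```text
1.33 [ 2.6 -1.8  4.7] [ 4.52749017e-04 -4.80375208e-05  3.34297552e-04]
1.23 [ 1.6 -1.3  4.4] [-3.72031072e-04  6.34483177e-05  3.17051279e-05]
1.14 [ 1.1 -0.9  2.1] [-6.95968728e-04  8.30738273e-05 -2.61708335e-04]
1.05 [0.4 0.1 1.2] [-7.06101538e-04  6.61370991e-05 -3.75220865e-04]
0.95 [ 1.3  0.1 -0.7] [-6.10355921e-04  7.50116412e-05 -4.21460226e-04]
0.86 [ 0.9  1.4 -2.5] [-4.87996841e-04  1.18629852e-05 -4.09691198e-04]
0.77 [ 1.   0.3 -4.1] [-2.95049678e-04  7.02700337e-05 -2.80737740e-04]
0.67 [ 0.8  0.7 -2.1] [-4.25208710e-05  6.11343012e-05 -2.00493870e-04]
0.58 [ 1.1  1.2 -2.9] [ 9.56223209e-05  2.95183286e-05 -1.26717985e-04]
0.49 [ 2.   0.9 -2.9] [ 1.67422543e-04 -2.08191350e-06 -1.17799166e-04]
0.39 [ 2.6  0.4 -2.7] [2.60365090e-04 3.00107070e-05 5.84532434e-06]
0.3 [ 3.1  0.7 -2. ] [ 1.69921341e-04  1.61400688e-05 -3.24769753e-05]
0.015400635779813225 12.4417
```

```bash
python3 - <<'E'
from h import *
np.save("lev_off.npy",r.get_tcp_pos()-lever(.30))
r.set_gripper(.085); p=r.get_tcp_pos(); r.move_l(list(p+[0,0,.2]),v=.25)
w=W((.0,-.25,.3)); r.reach(list(w),ori(q[2],w))
ds=[r.get_image(c) for c in("top","side")]
for i in range(2):
  a=pin("top","rail_grip"); b=pin("side","rail_grip")
  for u in a:
    for v in b:
        w,e=tri(ds,[u,v]); k=inv(w); print(u,v,k.round(4),"res",round(e,1),"ang",np.arctan2(k[2]-.03,-.048-k[0]).round(3))
  ds=[r.get_image(c) for c in("top","side")]
for t in spares(): print(t)
d=ds[1]; cv2.imwrite("pics/lev2.png",cv2.resize(d["pixels"][130:250,140:380,::-1],(800,400),interpolation=cv2.INTER_CUBIC)); print(r.get_time())
E
```

```text
[157.  231.9] [209.6 239.1] [-0.1286  0.1954  0.0633] res 1.0 ang 0.392
[155.8 231.1] [206.9 240.9] [-0.1263  0.201   0.0587] res 1.3 ang 0.352
[155.8 231.1] [359. 165.] [-0.2251  0.034   0.2651] res 66.4 ang 0.925
(array([ 0.4632, -0.2279]), 2, [('spare2', [0.457, -0.2258, -0.294], np.float64(0.119)), ('spare3', [0.4569, -0.2297, -0.2914], np.float64(0.162)), ('spare1', [0.4572, -0.2248, -0.2256], np.float64(0.216))])
16.55
```

View pics/lev2.png

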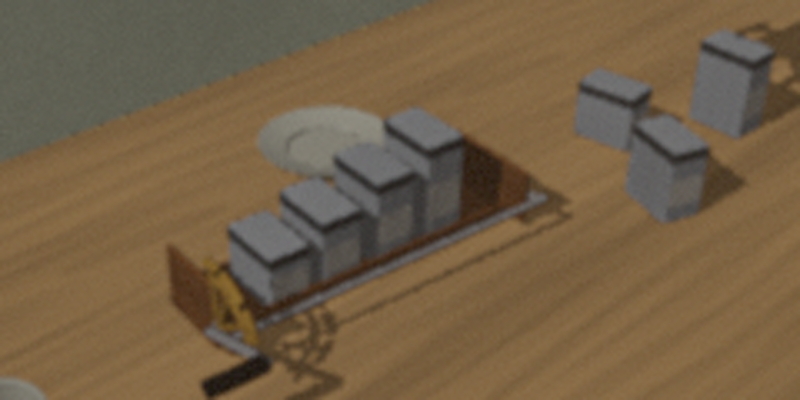

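The lever is low, with its black grip at crop (237,375), full-image pixel (211,242). The wire lies along the front and the row tins are undisturbed. I'll check the angle by projection, and probe the rack's x with row1.

```bash
cat >> h.py <<'E'
def tilt(): return r.get_tcp_pos()
def above(pos,yaw,z=.25):
    p=np.r_[pos[:2],z]; o=ori(yaw,p); r.reach(list(p),o)
def goto(y,z,x=0,v=.15,f=None,yaw=None,Q=None):
    return r.move_l(list(W((x,y,z),q if Q is None else Q)),v=v,f_stop=f)
E
python3 - <<'E'
from h import *
ds=[r.get_image(c) for c in("side","top")]
for t in(.2,.3,.4): print(t,[proj(d,lever(t))[0].round(1) for d in ds])
print(pin("side","rail_grip"),pin("top","rail_grip"))
# row1: centre about y=-.0835 (rack)
y=-.0835; z=.110-.038
above(W((0,y,0)),q[2],.2); f0=r.get_ft_force()
goto(y,z,v=.12,f=8); print("at",r.get_tcp_pos(),F())
r.set_gripper(0,20); print(r.get_grip_width(),F(),r.get_ft_force()-f0,inv(r.get_tcp_pos()).round(4))
b=r.get_ft_force()
for s in(1,-1):
    for k in range(1,9):
        goto(y,z,x=s*k*.0007,v=.02); f=r.get_ft_force()-b; c=inv(r.get_tcp_pos()); print(s,k,c[0].round(4),f.round(1))
        if abs(f[0])>7: break
    goto(y,z)
E
```

```text
0.2 [array([210.6, 246.7]), array([155.2, 233.4])]
0.3 [array([209.9, 243.4]), array([154.6, 232.8])]
0.4 [array([209.1, 240.1]), array([154. , 231.7])]
[array([208.1, 240.6])] [array([158.4, 232.3])]
at [ 0.58328451 -0.02168948  0.07269889] [-0.2 -0.1 -0.2]
0.06589485589395759 [ 0.3 -1.   5.2] [ 0.23050997 -0.39209623  5.67971597] [ 0.001  -0.0833  0.0729]
1 1 0.0011 [0.4 0.3 1.2]
1 2 0.0012 [-2.   0.6  2.5]
1 3 0.0013 [-2.7  1.   2.6]
1 4 0.0014 [-2.7  1.8  3.8]
1 5 0.0017 [-3.6  0.7  3.5]
1 6 0.002 [-3.8  2.1  2.8]
1 7 0.0023 [-5.   2.1  2.9]
1 8 0.0025 [-5.1  1.6  2.2]
-1 1 -0.0006 [-1.1  1.1  0.4]
-1 2 -0.0008 [-0.6  1.8 -0.7]
-1 3 -0.0009 [ 1.2  1.2 -1.4]
-1 4 -0.001 [ 3.7  0.8 -2.2]
-1 5 -0.0011 [ 5.4  0.9 -3.2]
-1 6 -0.0012 [ 6.3  0.8 -3.9]
-1 7 -0.0013 [ 6.9 -0.1 -5. ]
-1 8 -0.0014 [ 7.4  0.1 -4.7]
```

```bash
python3 - <<'E'
from h import *
z=.110-.038
goto(-.0835,z); 
s=goto(-.142,z,v=.04,f=5); c=inv(r.get_tcp_pos()); print("row1",s,c.round(4),F())
goto(c[1]+.001,z,v=.03); print(inv(r.get_tcp_pos()).round(4),F())
r.set_gripper(.085); p=r.get_tcp_pos(); r.move_l(list(p+[0,0,.1]),v=.2)
# row4
y=.082; z=.062-.038
above(W((0,y,0)),q[2],.2); b=r.get_ft_force()
s=goto(y,z,v=.12,f=8); print("at",s,inv(r.get_tcp_pos()).round(4),F())
r.set_gripper(0,20); print(r.get_grip_width(),(r.get_ft_force()-b).round(1),inv(r.get_tcp_pos()).round(4))
s=goto(.142,z,v=.04,f=5); c=inv(r.get_tcp_pos()); print("row4",s,c.round(4),(r.get_ft_force()-b).round(1))
goto(c[1]-.001,z,v=.03)
b=r.get_ft_force();y=c[1]-.001
for s in(1,-1):
    for k in(2,4,6):
        goto(y,z,x=s*k*.001,v=.02); print(s*k,inv(r.get_tcp_pos())[0].round(4),(r.get_ft_force()-b).round(1))
    goto(y,z)
r.set_gripper(.085); p=r.get_tcp_pos(); r.move_l(list(p+[0,0,.14]),v=.2); print(r.get_time())
E
```

```text
row1 True [ 0.0001 -0.0968  0.0726] [ 0.3 -0.7  3.2]
[-0.0002 -0.0966  0.0726] [ 0.8 -0.2  8.8]
at False [0.0006 0.0823 0.0247] [-0.5  0.1  1.2]
0.06574311351572074 [0.4 0.1 4.8] [0.0006 0.0822 0.0248]
row4 True [0.0006 0.0822 0.0248] [0.9 0.7 4.2]
2 0.0007 [-3.  -1.3  2. ]
4 0.001 [-6.5 -0.4  4.7]
6 0.0024 [-8.1 -1.4  6.3]
-2 -0.0006 [ 1.6  1.  -0.5]
-4 -0.0006 [ 5.7 -0.8 -3. ]
-6 -0.0007 [ 7.6 -0.6 -6. ]
32.1167
```

```bash
cat >> h.py <<'E'
def slide(y0,y1,h,f=12,lift=.0015):
    "grip the row tin of height h at y0, slide it to y1 (stops on force), release, rise; y reached"
    z=h+.006-.038
    above(W((0,y0,0)),q[2],.2)
    if goto(y0,z,v=.12,f=10): print("blocked",r.get_tcp_pos())
    r.set_gripper(0,20); w=r.get_grip_width(); goto(y0,z+lift,v=.02); b=r.get_ft_force()
    s=goto(y1,z+lift,v=.05,f=f); c=inv(r.get_tcp_pos()); f1=r.get_ft_force()-b
    if s: goto(c[1]-np.sign(y1-y0)*.001,z+lift,v=.03)
    print("slide",round(w,4),s,c.round(4),f1.round(1),inv(r.get_tcp_pos()).round(4),round(r.get_time(),1))
    r.set_gripper(.085); r.move_l(list(r.get_tcp_pos()*[1,1,0]+[0,0,.2]),v=.3)
    return c[1]
E
python3 - <<'E'
from h import *
slide(.0822,.145,.056)
slide(-.0966,-.145,.104)
ds=[r.get_image(c) for c in("top","side")]
d=ds[0]; cv2.imwrite("pics/row.png",cv2.resize(d["pixels"][150:230,150:400,::-1],(800,256),interpolation=cv2.INTER_CUBIC))
E
```

```text
slide 0.0655 True [-0.0003  0.1322  0.025 ] [ 1.  -0.9  4.8] [-1.000e-04  1.312e-01  2.540e-02] 35.8
slide 0.0658 False [ 0.0004 -0.1437  0.0736] [ 1.7  4.  -1.7] [ 0.0004 -0.1437  0.0736] 40.7
```

View pics/row.png

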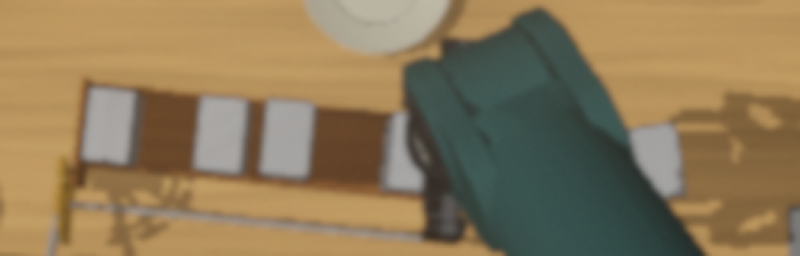

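Top view: row4 is against the lever-end cheek, row2 and row3 are unmoved, and row1 is at the right under the arm. The two cheek contacts imply the rack centre is about 5 mm further towards -y. I'll shift it, park and re-measure the spares and lever.

```bash
python3 - <<'E'
from h import *
n=W((0,-.0055,0)); np.save("rack.npy",[n[0],n[1],q[2]])
E
python3 - <<'E'
from h import *
r.movej([1.111,0.591,0.048,1.609,-0.033,0.943,-0.034])
for t in spares(): print(t)
def rows():
    d=r.get_image("top"); hs=[.062,.078,.094,.110]; S=sorted([s for s in r.silhouettes("top","row1") if s["p"]>.35],key=lambda s:np.argwhere(s["region"]).mean(0)[1])
    print([(inv(np.r_[tri([d],[np.argwhere(s["region"]).mean(0)[::-1]],.07)[0],0]).round(4)[:2].tolist(),round(s["p"],2)) for s in S])
rows()
for c in("side","top"):
    d=r.get_image(c); L=[]
    for s in r.silhouettes(c,"rail_grip")[:2]: L.append((s["p"],s["extent"],np.argwhere(s["region"]).mean(0)[::-1].round(1)))
    print(c,L,pin(c,"rail_grip"))
    im=d["pixels"][215:260,130:260,::-1].copy() if c=="side" else d["pixels"][190:250,100:230,::-1].copy()
    cv2.imwrite(f"pics/l_{c}.png",cv2.resize(im,None,fx=6,fy=6,interpolation=cv2.INTER_CUBIC))
print(r.get_time())
E
```

```text
(array([ 0.5077, -0.4589]), 2, [('spare1', [0.5039, -0.4556, 0.0716], np.float64(0.108)), ('spare2', [0.5041, -0.4601, -0.0048], np.float64(0.122)), ('spare3', [0.5046, -0.4651, 0.006], np.float64(0.22))])
(array([ 0.5771, -0.2982]), 2, [('spare3', [0.5746, -0.295, 0.1947], np.float64(0.156)), ('spare2', [0.5733, -0.2907, 0.2299], np.float64(0.256)), ('spare1', [0.5716, -0.291, 0.1118], np.float64(0.337))])
(array([ 0.4581, -0.2285]), 2, [('spare2', [0.4558, -0.2272, -0.3865], np.float64(0.101)), ('spare3', [0.4576, -0.2299, -0.3027], np.float64(0.121)), ('spare1', [0.4552, -0.2271, -0.376], np.float64(0.192))])
[([-0.003, 0.1337], 0.58), ([-0.0012, 0.0371], 0.56), ([0.0018, -0.0206], 0.75), ([-0.0001, -0.1307], 0.64)]
side [(0.64, [201.1, 185.4, 102.9, 63.9], array([234.6, 224. ]))] [array([209.6, 243.4])]
top [(0.91, [147.6, 213.6, 138.4, 23.5], array([202.2, 224.1])), (0.17, [90.5, 235.9, 36.9, 22.7], array([110.2, 247.6]))] []
44.7333
```

View pics/l_side.png

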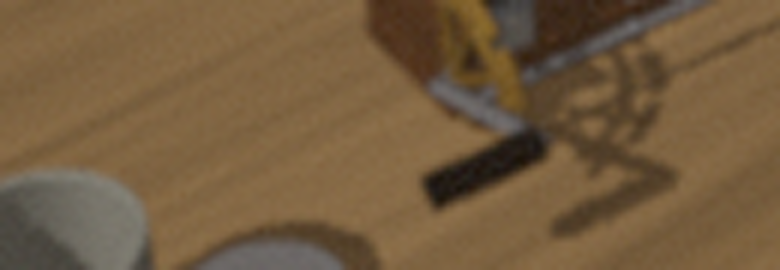

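Lever grip centre is at crop (485,168), full-image (210.8,243), which agrees with 0.30. spare1 has been knocked to (0.504,-0.456), so I use the new fit.

```bash
cat >> h.py <<'E'
def place(n,x,y,yaw,yt):
    z=H[n]-.038
    above((x,y),yaw,.2)
    if r.move_l([x,y,z],v=.15,f_stop=10): print("blocked",r.get_tcp_pos())
    r.set_gripper(0,40); print("grip",r.get_grip_width(),F())
    r.move_l([x,y,.25],v=.25); t=W((0,yt,0)); above(t,q[2],.25)
    goto(yt,z+.045,v=.2); b=r.get_ft_force(); s=goto(yt,z+.0065,v=.06,f=8)
    print("placed",s,inv(r.get_tcp_pos()).round(4),(z+.006).__round__(4),(r.get_ft_force()-b).round(1),r.get_grip_width())
E
python3 - <<'E'
from h import *
place("spare1",.5039,-.4556,.06,-.080)
d=r.get_image("side"); cv2.imwrite("pics/p1.png",cv2.resize(d["pixels"][110:260,170:330,::-1],(640,600),interpolation=cv2.INTER_CUBIC)); print(r.get_time())
E
```

```text
grip 0.06587551453627927 [ 0.1 -0.7  6.1]
placed True [ 0.001  -0.0799  0.0656] 0.064 [-0.5 -0.4  5.3] 0.06581133182007126
51.475
```

View pics/p1.png

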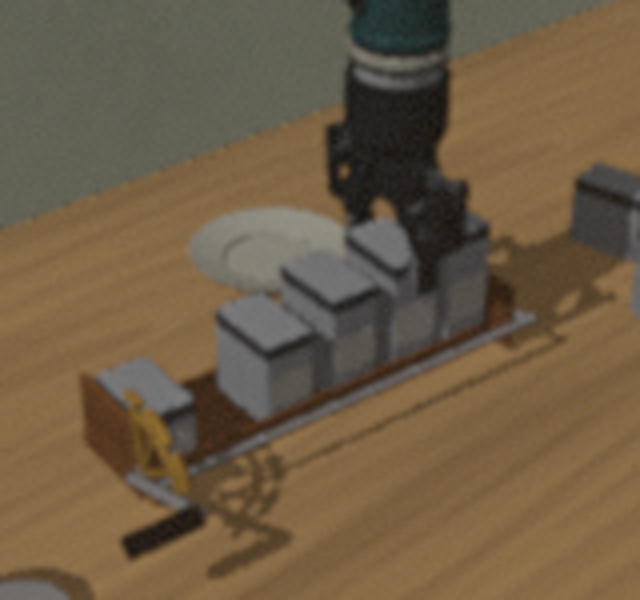

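The gripper holds spare1 seated between row1 and row2, at crop (415,300), and all tins are upright. I'll close it up to row1, then slide row2 and row3.

```bash
python3 - <<'E'
from h import *
z=.064
goto(-.080,z+.0015,v=.02); s=goto(-.106,z+.0015,v=.04,f=9); c=inv(r.get_tcp_pos()); print(s,c.round(4),F())
if s: goto(c[1]+.001,z+.0015,v=.03)
r.set_gripper(.085); r.move_l(list(r.get_tcp_pos()*[1,1,0]+[0,0,.2]),v=.3)
slide(-.0206,-.064,.088,f=9)
slide(.0371,.068,.072,f=12)
r.movej([1.111,0.591,0.048,1.609,-0.033,0.943,-0.034])
for t in spares(): print(t)
d=r.get_image("top"); cv2.imwrite("pics/row2.png",cv2.resize(d["pixels"][150:250,150:400,::-1],(800,320),interpolation=cv2.INTER_CUBIC)); print(r.get_time())
E
```

```text
True [ 0.0013 -0.0884  0.0659] [0.6 0.2 2.3]
slide 0.0657 True [-0.0001 -0.0464  0.0573] [-1.3  0.3  0.4] [-0.     -0.0462  0.0574] 56.4
slide 0.0657 False [-0.0001  0.0677  0.0414] [0.6 0.6 0.1] [-0.0001  0.0677  0.0414] 60.6
(array([ 0.4657, -0.2174]), 2, [('spare2', [0.4564, -0.2282, -0.3496], np.float64(0.07)), ('spare3', [0.4571, -0.2311, -0.3694], np.float64(0.138)), ('spare1', [0.4565, -0.2269, -0.3513], np.float64(0.146))])
(array([ 0.5747, -0.2978]), 2, [('spare3', [0.5737, -0.2955, 0.1299], np.float64(0.106)), ('spare2', [0.5733, -0.2921, 0.2034], np.float64(0.195)), ('spare1', [0.5732, -0.2901, 0.2638], np.float64(0.278))])
(array([ 0.5853, -0.028 ]), 2, [('spare1', [0.583, -0.0332, -0.1001], np.float64(0.326)), ('spare2', [0.5836, -0.0343, -0.1219], np.float64(0.375)), ('spare3', [0.5842, -0.0348, -0.1055], np.float64(0.42))])
64.9833
```

View pics/row2.png

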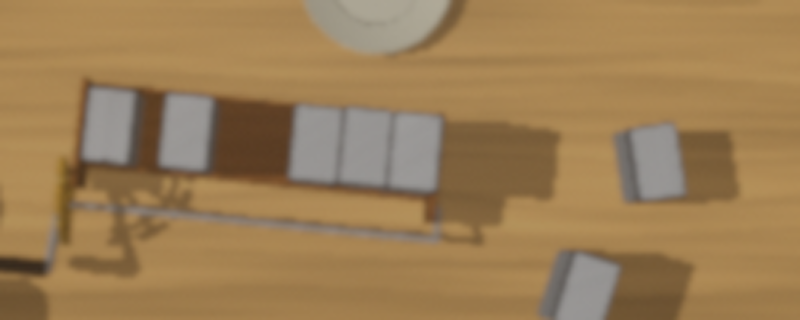

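Top view: row1, spare1 and row2 are packed against the -y cheek (tops at 290–440). row3 is at (187,133) and row4 at (110,125), leaving room for spare2.

```bash
cat >> h.py <<'E'
def close_up(n,y,y1,f=9):
    z=H[n]-.038+.0075
    goto(y,z,v=.02); s=goto(y1,z,v=.04,f=f); c=inv(r.get_tcp_pos()); print("closed",s,c.round(4),F())
    if s: goto(c[1]+.001,z,v=.03)
    r.set_gripper(.085); r.move_l(list(r.get_tcp_pos()*[1,1,0]+[0,0,.2]),v=.3)
E
python3 - <<'E'
from h import *
place("spare2",.4563,-.2278,-.35,.010)
close_up("spare2",.010,-.018)
slide(.0677,.020,.072,f=9)
r.movej([1.111,0.591,0.048,1.609,-0.033,0.943,-0.034])
for t in spares(): print(t)
d=r.get_image("top"); cv2.imwrite("pics/row3.png",cv2.resize(d["pixels"][150:250,150:400,::-1],(800,320),interpolation=cv2.INTER_CUBIC)); print(r.get_time())
E
```

```text
grip 0.06565078618914084 [-0.2 -0.1  6.5]
placed True [0.0002 0.0101 0.0491] 0.048 [ 0.1 -1.1  4.9] 0.06589052060735737
closed True [ 0.0001 -0.0046  0.0493] [0.4 0.8 0.2]
slide 0.0659 True [-0.0002  0.0366  0.0413] [-0.7  0.6  0.9] [-0.      0.0369  0.0414] 77.4
(array([ 0.5856, -0.0337]), 2, [('spare1', [0.5836, -0.0332, -0.1222], np.float64(0.329)), ('spare2', [0.584, -0.0334, -0.105], np.float64(0.378)), ('spare3', [0.5849, -0.0342, -0.1036], np.float64(0.43))])
(array([0.5837, 0.0545]), 2, [('spare2', [0.5889, 0.0521, -0.0447], np.float64(0.307)), ('spare1', [0.5876, 0.0518, -0.0555], np.float64(0.319)), ('spare3', [0.5898, 0.0521, -0.0876], np.float64(0.364))])
(array([ 0.5744, -0.3015]), 2, [('spare3', [0.573, -0.2944, 0.1941], np.float64(0.122)), ('spare2', [0.5723, -0.294, 0.1582], np.float64(0.233)), ('spare1', [0.5719, -0.2918, 0.1599], np.float64(0.319))])
81.6417
```

View pics/row3.png

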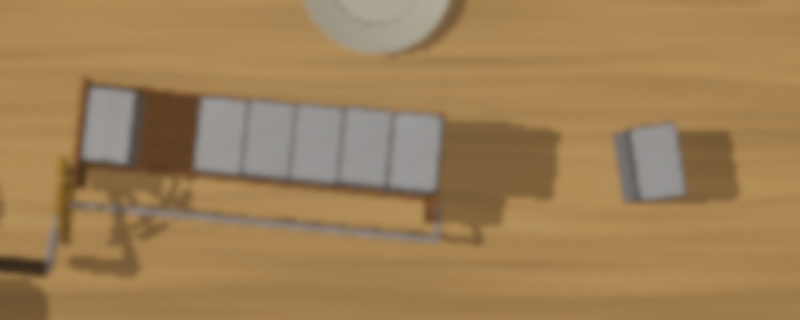

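Top view: five tins are packed contiguously at the -y end. The gap for spare3 runs from 137 to 193 px, with row4 at the lever end. I'll compute the gap's centre from those edges and place spare3.

```bash
python3 - <<'E'
from h import *
d=r.get_image("top")
a=inv(np.r_[tri([d],[(149.5+193/3.2,149.5+133/3.2)],.078)[0],0]); b=inv(np.r_[tri([d],[(149.5+137/3.2,149.5+128/3.2)],.012)[0],0])
print("gap",a.round(4),b.round(4)); yt=float(np.clip((a[1]+b[1])/2,.083,.091)*.5+.0867*.5); print(yt)
place("spare3",.5735,-.295,.18,yt)
c=r.get_image("side"); cv2.imwrite("pics/p3.png",cv2.resize(c["pixels"][130:250,170:330,::-1],(800,600),interpolation=cv2.INTER_CUBIC)); print(r.get_time())
E
```

```text
gap [-0.0016  0.0618  0.    ] [0.0022 0.121  0.    ]
0.08885
grip 0.06524644026742854 [-1.2  0.   5.5]
placed True [-0.0001  0.0886  0.0332] 0.032 [-0.2 -0.2  5.3] 0.0656431832632018
89.4917
```

View pics/p3.png

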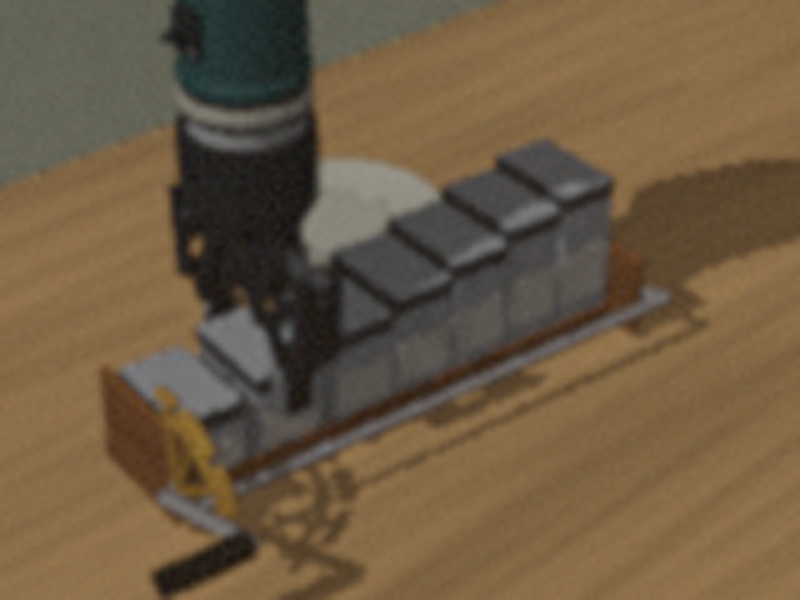

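All seven tins step down in height, with spare3 seated in the gripper at (285,380). I'll release, check from above, then work the lever. I press it slightly low first, to be sure of the notch with everything in place.

```bash
python3 - <<'E'
from h import *
r.set_gripper(.085); r.move_l(list(r.get_tcp_pos()*[1,1,0]+[0,0,.25]),v=.25)
def lv(t,o): return W((-.048-.09*np.cos(t),.2065,.03+.09*np.sin(t)))+o
g=lv(.30,np.load("lev_off.npy")*[1,1,0]+[0,0,-.0165]); above(g,q[2],.25)
d=r.get_image("top"); cv2.imwrite("pics/all.png",cv2.resize(d["pixels"][150:250,110:310,::-1],(800,400),interpolation=cv2.INTER_CUBIC))
print(r.move_l(list(g),v=.12,f_stop=8),r.get_tcp_pos()-g)
r.set_gripper(0,20); b=r.get_ft_force(); print(r.get_grip_width(),F(),r.get_tcp_pos()-g)
o=g-lv(.30,0)
r.move_l(list(lv(.28,o)),v=.03); r.sleep(.6); print((r.get_ft_force()-b).round(1),r.get_time()); 
E
```

```text
False [0.00039831 0.00023133 0.00057932]
0.015200355400301992 [ 0.2 -0.5  1.5] [ 5.71942203e-05 -3.38415337e-05  4.27573154e-05]
[-1.1 -0.2  0.8] 95.0167
```

View pics/all.png

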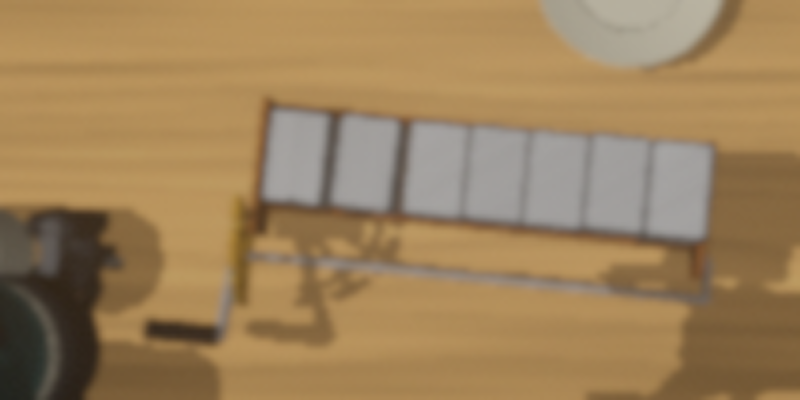

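All seven tins are square in the tray (tops 265–713 px). Raising the lever.

```bash
python3 - <<'E'
from h import *
def lv(t,o): return W((-.048-.09*np.cos(t),.2065,.03+.09*np.sin(t)))+o
o=np.load("lev_off.npy")*[1,1,0]+[0,0,-.0165]; mx=0
for t in np.linspace(.28,1.46,13)[1:]:
    r.move_l(list(lv(t,o)),v=.12); f=F(); mx=max(mx,np.linalg.norm(f))
    if mx>35: print("HIGH",t,f); break
print(t,mx,f,r.get_tcp_pos()-lv(t,o),r.get_grip_width())
r.set_gripper(.085); r.move_l(list(r.get_tcp_pos()+[0,0,.15]),v=.2)
r.movej([1.111,0.591,0.048,1.609,-0.033,0.943,-0.034])
A=[]
for i in range(4):
    ds=[r.get_image(c) for c in("top","side")]; a=pin("top","rail_grip"); b=pin("side","rail_grip")
    for u in a:
        for v in b:
            w,e=tri(ds,[u,v])
            if e<5: k=inv(w); print(k.round(4),round(e,1),np.arctan2(k[2]-.03,-.048-k[0]).round(3))
for t in(1.35,1.45,1.55): print(t,[proj(d,lv(t,0))[0].round(1) for d in ds])
ims=[cv2.resize(d["pixels"][v:v+75,u:u+200,::-1],(800,300),interpolation=cv2.INTER_CUBIC) for d,u,v in((ds[0],110,165),(ds[1],150,155))]
cv2.imwrite("pics/end.png",np.vstack(ims)); print(r.get_time())
E
```

```text
1.46 20.560155641434235 [-4.3 -0.2  6.6] [-9.87680205e-05  2.67787959e-04  1.07770008e-03] 0.01511198293497621
[-0.0573  0.2059  0.1194] 1.2 1.467
[-0.0549  0.2     0.1184] 0.8 1.493
[-0.0531  0.1975  0.1215] 0.1 1.515
[-0.0579  0.2008  0.1219] 1.0 1.463
1.35 [array([152. , 208.8]), array([194.3, 209.9])]
1.45 [array([152.3, 205.5]), array([192.4, 207.7])]
1.55 [array([152.6, 202.1]), array([190.6, 205.8])]
103.8333
```

View pics/end.png

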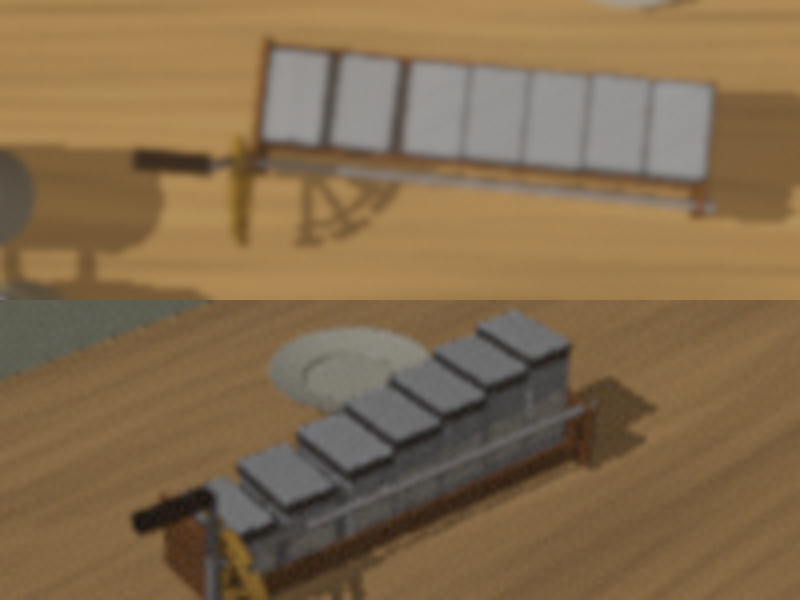

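The grip centre sits at top-image pixel (153,205) and side-image pixel (193,207), both matching 1.45–1.47 rad. The tins stand square and step down, so I'm handing in.

```bash
python3 -c "
from plant import r
print(r.job_done())"
```

```text
the job is handed in; nothing more can be done
None
```

The job is handed in: all three spare tins stand square in the row, heights stepping down from the tall end, and the lever is in the top notch at about 1.46 rad by my camera estimate (the simulator returned no verdict).

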